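Restock the packer's caddy

TASK

Get the blue packing caddy ready for the next shift: put the wide full roll of tape over the spindle and then the narrow full roll on top of it, lay the carton knife flat in its cradle, and stand the stamp with the oblong base flat in its pocket. The empty tape core and the round stamp do not belong in it: leave them standing where they are on the bench.

Things in the scene. Friction and masses are not known exactly. Their poses are not given: they have to be found in the camera images.
- caddy: Shallow blue open tray fixed to the bench, 170 (x) by 280 (y) by 30 mm high, walls and floor 5 mm thick. Origin: centre of its underside, z up. It holds three grey inserts side by side along its y, 90 mm apart centre to centre, in an order that changes, with their axes parallel to its own; its place and yaw change.
- spindle: Fixed insert in the caddy: grey plate 150 (x) by 84 (y) by 8 mm with an upright aluminium post at its centre, 16 mm diameter, its top 88 mm above the underside. Origin: centre of the underside (5 mm above the bench), z up. Underside of a roll seated on the plate: z = 8 mm; of one on top of the wide roll: z = 56 mm. Rolls have 8 mm of play all round.
- cradle: Fixed insert in the caddy: grey plate 150 (x) by 84 (y) by 8 mm with two black saddles at x = -38 and +38 mm, 12 mm thick in x, seats at z = 20 mm, each with two ears 48 mm apart in y (inner faces), tops at z = 32 mm. The knife lies along x on both saddles, either way round; the 64 mm between them is free for fingers. Origin: centre of the underside (5 mm above the bench), z up.
- pocket: Fixed insert in the caddy: grey plate 150 (x) by 84 (y) by 6 mm with a low black rectangular frame at its centre, 78 (x) by 54 (y) mm inside, 4 mm thick, top at z = 20 mm. The oblong stamp stands in it on the plate (z = 6 mm), long side along x, either way round. Origin: centre of the underside (5 mm above the bench), z up.
- wide_roll: Full roll of brown paper tape, a thick ring lying flat: 58 mm outside diameter, 32 mm hole, 48 mm high, about 110 g. Origin: centre of its underside, z up along the hole.
- narrow_roll: Full roll of brown paper tape lying flat: 58 mm outside diameter, 32 mm hole, 24 mm high, about 60 g. Origin: centre of its underside, z up along the hole.
- knife: Carton knife, blade drawn in, lying flat: black bar 24 mm wide (y) and 18 mm thick with a short steel nose at +x, 110 mm long along x in all, about 80 g. Origin: centre of its underside, z up.
- oblong_stamp: Wooden hand stamp standing upright: oblong base 60 (x) by 36 (y) by 22 mm, with a round upright handle of 26 mm diameter at its centre whose top is 75 mm above the underside; about 120 g. Origin: centre of the base's underside, z up.
- empty_core: Used-up tape: bare brown cardboard tube standing upright, 39 mm outside diameter, 32 mm hole, 48 mm high, about 20 g. To be left alone. Origin: centre of its underside, z up.
- round_stamp: Wooden hand stamp standing upright, with the same handle (26 mm diameter, top 75 mm up) but a round base of 54 mm diameter, 22 mm high. To be left alone. Origin: centre of its underside, z up.
Mind the look-alikes: they are no part of the job. What is shaped like the narrow_roll but green is not meant.

How it is judged (in metres and radians):
At the end, for the whole second after the job is handed in: Wide roll on the spindle plate, narrow roll on it (12 mm off axis, 5 mm height); knife on both saddles (18 mm along, 15 mm across, 0.3 rad); oblong stamp upright on the pocket floor (15 mm, 4 mm height); empty core and round stamp upright within 30 mm of their start; all at rest (horizontal distance between each of wide_roll, narrow_roll and spindle below 0.012 m and z of wide_roll in the frame of spindle between 0.003 and 0.013 m and angle between each of wide_roll, narrow_roll, knife's own z axis and vertical below 0.12 rad and z of narrow_roll in the frame of spindle between 0.051 and 0.061 m and x of knife in the frame of cradle between -0.018 and 0.018 m and y of knife in the frame of cradle between -0.015 and 0.015 m and z of knife in the frame of cradle between 0.016 and 0.024 m and angle between the x axis of knife and the x axis of cradle, either way round below 0.3 rad and x of oblong_stamp in the frame of pocket between -0.015 and 0.015 m and y of oblong_stamp in the frame of pocket between -0.015 and 0.015 m and z of oblong_stamp in the frame of pocket between 0.002 and 0.01 m and angle between oblong_stamp's own z axis and vertical below 0.1 rad and distance of each of empty_core, round_stamp from where it was at the start of the episode below 0.03 m and angle between each of empty_core, round_stamp's own z axis and vertical below 0.15 rad and linear speed of each of wide_roll, narrow_roll, knife, oblong_stamp below 0.02 m/s); the robot touches nothing.
It also fails if it takes over 115 s, if anything falls off the work surface, if the arm or the gripper's body presses on something with over 40 N, if the wrist force passes 120 N, or if a joint passes its speed limit or range.

ROBOT

A 6-joint arm with a two-finger parallel gripper is mounted at the origin on the work surface. World frame = base frame: x ahead of the robot, y to its left, z up, the work surface at z = 0. Lengths are in mm, angles in rad, forces in N, time in s.
With the tool pointing down it reaches from about 275 to 825 mm from the base axis. Payload 5.2 kg.
Tool frame: the origin (TCP) lies at the very end of the fingers, on their centre line; the grasp point (between the pads) lies 19 mm behind it; z points along the fingers, y is the line along which they close (so a half turn about z gives the same grasp; the last joint's range is limited). The gripper opens to 93 mm and grips with 3 to 60 N. Pads are 15 mm wide; open, the fingers measure 128 mm over their backs; the gripper's body (75 mm by 188 mm) begins 65 mm behind the grasp point.
Start: joints at [0.986, 0.259, 1.535, -0, 1.348, -0.203], TCP at [204.904, 510.411, 218.653] pointing down, gripper open.
Joint ranges: [-3.14, 3.14], [-0.91, 2.08], [0.19, 2.58], [-1.22, 4.36], [0.22, 2.71], [-3.12, 3.12]. Speed limits (rad/s): [2.57, 2.57, 3.14, 3.14, 3.14, 3.14].

INTERFACE

Orientations are given as [roll, pitch, yaw] about the fixed x, y, z axes, in that order (R = Rz(yaw) Ry(pitch) Rx(roll)).
In Python, from bench import robot gives the robot as it stands. The module is installed in compiled form; this text tells all that it offers. Calls block until the motion is done:
- robot.move_ptp(position, orientation): joint-space move of the TCP to a pose.
- robot.move_linear(position, ori=None, speed=150, f_stop=None): straight line of the TCP; ori=None keeps the orientation; speed is the mean speed in mm/s. With f_stop (N) it stops when the force on the tool has changed by that much, and returns True; else False.
- robot.move_j(angles): joint-space move.
- robot.move_gripper(opening): opening from 0.0 (shut) to 1.0 (fully open); the grip force is fixed at half the most; returns when the fingers have stopped.
- robot.sleep(seconds).
- robot.inverse_kinematics(position, orientation): joint angles nearest the present ones, or None.
- robot.get_image(name): name is "side" or "top" or "wrist"; returns a dict with "img" (384x512x3 uint8, blue, green, red), "fovy" (degrees; the focal length in pixels is half the picture's height over the tangent of half this angle, whatever the lens; pixels are square), "cx", "cy" (the principal point, pixels), "eye" and "orientation" of the camera in the world. Camera axes: x right, y down, z forward; pixel columns grow to the right and rows downward; lengths in mm; the calibration is good to about 2 mm. A picture is of the moment at which its call begins. There is no depth.
A pose or a line that the arm cannot do raises robot.MotionError and nothing moves.
- robot.hand_in(): hands the job in; it is judged then, once.
Readings, each from a call of its own:
- robot.current_t(): time.
- robot.current_qpos(): joint angles.
- robot.current_joint_vel(): joint speeds.
- robot.current_joint_efforts(): joint torques, N m.
- robot.current_tcp_pos(): TCP position.
- robot.current_eef_rot(): TCP orientation.
- robot.current_contact_force(): force on the tool from outside, world axes, zero at the start.
- robot.current_ft_torque(): the same for the moment, N m.
- robot.current_gripper_width(): opening from 0.0 (shut) to 1.0 (fully open).
- robot.current_finger_force(): force on a finger pad.
Only numpy, scipy, OpenCV 4.12 (cv2) and the standard library are available. Lean on these libraries where they do the work, as an engineer would, in place of code of your own. Each camera call takes 0.05 s, during which the arm holds its last target. There are 200 camera calls.

## Working session

There is one attempt and no reset: what is moved stays moved. The work goes in short steps, each a Python script; the robot and the scene stay as the last script left them, time stands still between calls to the robot, and variables do not carry over. Pictures are saved under pics/ and viewed, at most 14 in all, crops included, and the job is handed in when it is done.

```bash
mkdir -p pics
cat > h.py <<'E'
import numpy as np, cv2
from bench import robot
from scipy.spatial.transform import Rotation as R
def cam(n):
    d=robot.get_image(n); d['f']=d['img'].shape[0]/2/np.tan(np.radians(d['fovy'])/2)
    o=np.array(d['orientation'],float); d['R']=o if o.shape==(3,3) else R.from_euler('xyz',o).as_matrix()
    d['eye']=np.array(d['eye'],float); return d
def p2w(d,u,v,z):
    r=d['R']@np.array([(u-d['cx'])/d['f'],(v-d['cy'])/d['f'],1]); return d['eye']+r*(z-d['eye'][2])/r[2]
def w2p(d,p):
    c=d['R'].T@(np.array(p,float)-d['eye']); return np.array([d['cx']+d['f']*c[0]/c[2],d['cy']+d['f']*c[1]/c[2]])
E
python3 - <<'E'
from h import *
np.set_printoptions(precision=3,suppress=True)
for n in('top','side'):
    d=cam(n); cv2.imwrite(f'pics/{n}0.png',cv2.resize(d['img'],(800,600),interpolation=cv2.INTER_CUBIC))
    print(n,d['eye'],d['orientation'],d['fovy'],d['cx'],d['cy'])
    for p in((500,0,0),(500,100,0)): print(w2p(d,p))
print(robot.current_eef_rot(),robot.current_t())
E
```

```text
top [407.106 -23.079 982.089] [-3.017  0.015 -1.575] 55.405598533006575 250.14961566690644 192.09871536463473
[247.007 203.364]
[209.995 203.585]
side [  -4.259 -575.397  600.235] [-2.223  0.021 -0.768] 51.60204489339038 251.53904938987523 192.35481231492676
[241.482 197.811]
[215.268 181.104]
[-3.14 -0.    2.76] 0.1
```

View pics/top0.png

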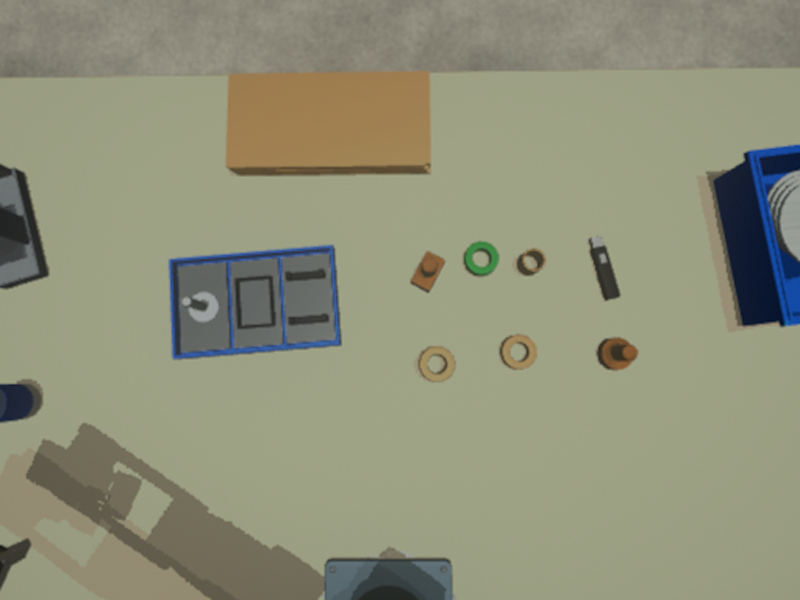

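View pics/side0.png

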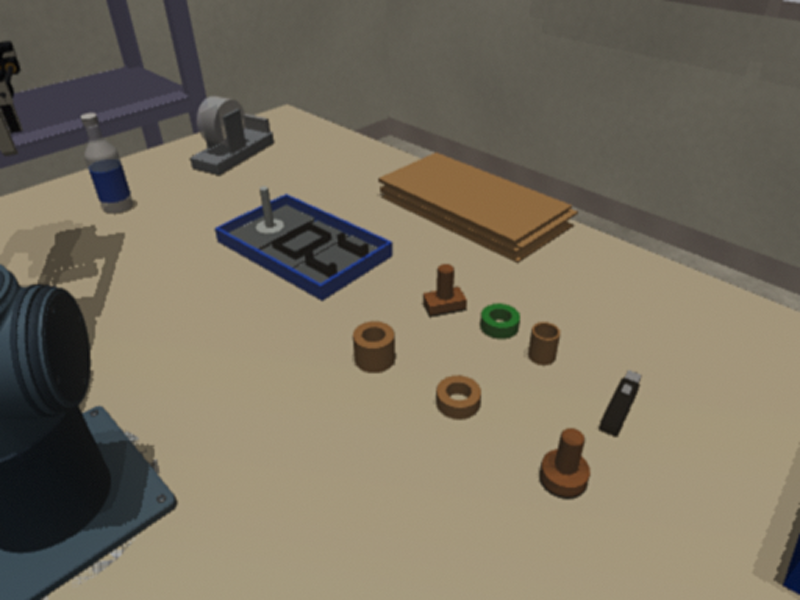

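Top view (800×600 px):

| Thing | Top px | Side px |
|---|---|---|
| Caddy | (255,302): spindle (203,306), pocket (255,302), cradle (308,298) | |
| Tan roll, tall in the side view, so the wide roll | (437,364) | (374,345) |
| Tan roll, flat in the side view, so the narrow roll | (519,352) | (458,396) |
| Green ring, a decoy | (481,259) | |
| Thin tube, the empty core | (531,262) | |
| Stamp with oblong base, the one wanted | (428,270) | |
| Stamp with round base, to be left | (617,352) | |
| Knife | (604,268) | |

Next I fit models to both views and confirm them in an enlarged crop.

```bash
cat > fit.py <<'E'
from h import *
from scipy.optimize import minimize
def ring(r,z,n=40): a=np.linspace(0,2*np.pi,n,endpoint=False); return np.c_[r*np.cos(a),r*np.sin(a),0*a+z]
def box(lx,ly,z0,z1): return np.array([[sx*lx/2,sy*ly/2,z] for z in(z0,z1) for sx,sy in((-1,-1),(1,-1),(1,1),(-1,1))],float)
M={'wide':[np.r_[ring(29,0),ring(29,48)]],'narrow':[np.r_[ring(29,0),ring(29,24)]],
 'core':[np.r_[ring(19.5,0),ring(19.5,48)]],'oblong':[box(60,36,0,22),np.r_[ring(13,22),ring(13,75)]],
 'round':[np.r_[ring(27,0),ring(27,22)],np.r_[ring(13,22),ring(13,75)]],'knife':[box(110,24,0,18)],'caddy':[box(170,280,0,30)]}
def proj(d,name,p,z0=0):
    c,s=np.cos(p[2]),np.sin(p[2]); T=np.array([[c,-s,0],[s,c,0],[0,0,1]]); o=np.array([p[0],p[1],z0])
    return [cv2.convexHull(np.array([w2p(d,T@q+o) for q in m],np.float32)) for m in M[name]]
def mask(d,name):
    b,g,r=[x.astype(float) for x in cv2.split(cv2.GaussianBlur(d['img'],(3,3),0))]
    if name=='caddy': m=(b>1.35*r)
    elif name=='knife': m=np.maximum(np.maximum(b,g),r)<75
    else: m=b<0.68*r
    return m.astype(np.uint8)
K=4
def cost(p,cams,name):
    t=0
    for d,mk in cams:
        h=proj(d,name,p); im=np.zeros(mk.shape,np.uint8)
        for q in h: cv2.fillConvexPoly(im,np.round((q+.5)*K*16).astype(np.int32),1,shift=4)
        t+=(im!=mk).sum()/im.sum()
    return t
def fit(name,p,cams,yaw):
    cs=[]
    for d in cams:
        mk=mask(d,name); hull=np.concatenate(proj(d,name,p)); x,y,w,h=cv2.boundingRect(hull); keep=np.zeros_like(mk); e=8
        keep[max(y-e,0):y+h+e,max(x-e,0):x+w+e]=1; mk=mk*keep
        if name!='knife':
            ct,_=cv2.findContours(mk,cv2.RETR_EXTERNAL,cv2.CHAIN_APPROX_NONE); mk=cv2.drawContours(0*mk,[max(ct,key=cv2.contourArea)],-1,1,-1)
        cs.append((d,(cv2.resize(mk.astype(np.float32),None,fx=K,fy=K,interpolation=cv2.INTER_LINEAR)>.5).astype(np.uint8)))
    f=(lambda q:cost(q,cs,name)) if yaw else (lambda q:cost([q[0],q[1],0],cs,name))
    x0=np.array(p if yaw else p[:2],float); n=len(x0)
    sim=np.vstack([x0]+[x0+np.eye(n)[i]*(8,8,.15)[i] for i in range(n)])
    r=minimize(f,x0,method='Nelder-Mead',options=dict(initial_simplex=sim,xatol=.02,fatol=1e-4))
    return list(r.x)+([] if yaw else [0]),r.fun
E
python3 - <<'E'
from fit import *
import json
T,S=cam('top'),cam('side')
init={'wide':(437,364,48,0),'narrow':(519,352,24,0),'core':(531,262,40,0),'oblong':(428,272,20,1),'round':(614,353,20,0),'knife':(604,268,18,1),'caddy':(255,302,30,0)}
dirs={'oblong':((416,285),(435,255)),'knife':((614,298),(597,238)),'caddy':((174,356),(170,260))}
out={}
for n,(u,v,z,_) in init.items():
    p=list(p2w(T,u/1.5625,v/1.5625,z)[:2])+[0]
    if n in dirs: a,b=[p2w(T,x/1.5625,y/1.5625,z) for x,y in dirs[n]]; p[2]=np.arctan2(*(b-a)[1::-1])
    o=[]
    for cs in([T],[S],[T,S]):
        q,c=fit(n,p,cs,n in dirs); o.append(q); print(n,np.round(q,2),round(c,3))
    out[n]=list(map(float,o[2]))
json.dump(out,open('est.json','w'))
tiles=[]
for d,(x0,y0,w,h) in((T,(105,145,310,100)),(S,(130,110,300,215))):
    k=800/w if d is T else 2.1; im=cv2.resize(d['img'],None,fx=5,fy=5,interpolation=cv2.INTER_CUBIC)
    for n,p in out.items():
        for q in proj(d,n,p): cv2.polylines(im,[np.round((q+.5)*5).astype(np.int32)],True,(0,0,255),1)
    if d is T: tiles=[cv2.resize(im[145*5:245*5,105*5:260*5],(800,516)),cv2.resize(im[145*5:245*5,260*5:415*5],(800,516))]
    else: tiles.append(cv2.resize(im[110*5:325*5,130*5:430*5],(800,573)))
for i,t in enumerate(tiles): cv2.imwrite(f'pics/c{i}.png',t)
E
```

```text
wide [421.34 -82.43   0.  ] 0.071
wide [420.02 -79.72   0.  ] 0.04
wide [420.59 -80.9    0.  ] 0.145
narrow [ 441.15 -222.25    0.  ] 0.092
narrow [ 439.36 -218.89    0.  ] 0.04
narrow [ 439.97 -219.56    0.  ] 0.182
core [ 592.14 -245.33    0.  ] 0.241
core [ 590.93 -243.36    0.  ] 0.048
core [ 591.47 -243.88    0.  ] 0.314
oblong [ 5.809e+02 -7.152e+01 -5.000e-01] 0.062
oblong [ 5.7981e+02 -6.7660e+01 -5.0000e-01] 0.067
oblong [ 5.7896e+02 -6.9810e+01 -5.1000e-01] 0.183
round [ 437.32 -385.09    0.  ] 0.114
round [ 436.29 -382.71    0.  ] 0.06
round [ 436.85 -382.94    0.  ] 0.202
knife [ 5.8295e+02 -3.7099e+02  2.4000e-01] 0.443
knife [ 5.8432e+02 -3.7017e+02  2.6000e-01] 0.293
knife [ 5.8359e+02 -3.7048e+02  2.6000e-01] 0.738
caddy [5.2827e+02 2.2531e+02 8.0000e-02] 0.016
caddy [5.2848e+02 2.3045e+02 7.0000e-02] 0.566
caddy [5.2833e+02 2.2591e+02 8.0000e-02] 0.587
```

View pics/c1.png

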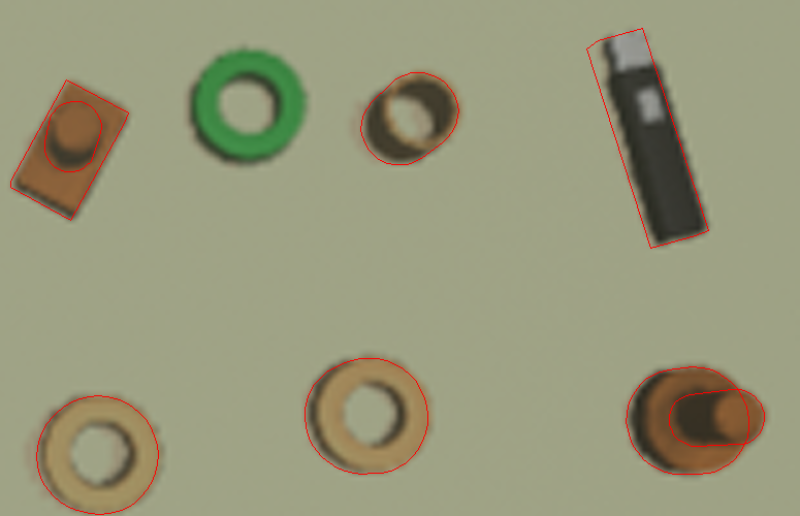

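View pics/c2.png

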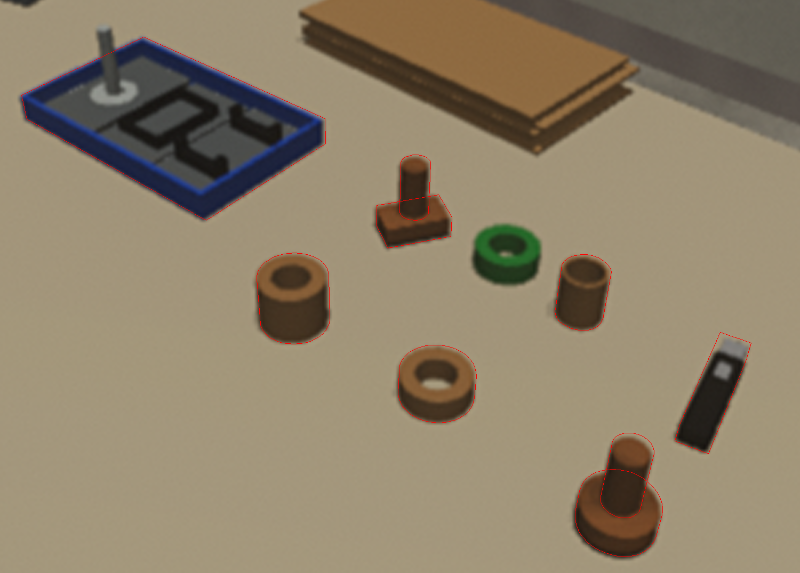

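All four wanted objects match their models in both views: tan rolls 48 and 24 mm high, stamp with the rectangular base, black knife. Green ring, thin core and round-based stamp are excluded. Next I check the caddy inserts with the wrist camera.

```bash
cat > act.py <<'E'
from fit import *
import json
E=json.load(open('est.json')); C=E['caddy']; cy,sy=np.cos(C[2]),np.sin(C[2])
def ins(k,x=0,y=0): # k: +90 spindle, 0 pocket, -90 cradle
    return np.array([C[0]+cy*x-sy*(y+k),C[1]+sy*x+cy*(y+k)])
def down(yaw): return [np.pi,0,yaw]
def P(xy,z): return [float(xy[0]),float(xy[1]),float(z)]
def overlay(d,name):
    im=cv2.resize(d['img'],(800,600),interpolation=cv2.INTER_CUBIC)
    def pl(pts): cv2.polylines(im,[np.round((np.array([w2p(d,p) for p in pts])+.5)*1.5625).astype(np.int32)],True,(0,0,255),1)
    def rect(k,x,y,lx,ly,z): pl([P(ins(k,x+a*lx/2,y+b*ly/2),z) for a,b in((-1,-1),(1,-1),(1,1),(-1,1))])
    rect(0,0,0,170,280,30); rect(0,0,0,78,54,25)
    for s in(-38,38): rect(-90,s,0,12,48,25)
    for z in(13,93): pl([P(ins(90)+q[:2],z) for q in ring(8,0)])
    cv2.imwrite(name,im)
E
python3 - <<'E'
from act import *
print(C,ins(90),ins(0),ins(-90))
t=robot.current_t(); robot.move_ptp(P(ins(0)-[40,0],330),down(C[2]+np.pi/2)); print(robot.current_t()-t,robot.current_qpos())
d=cam('wrist'); overlay(d,'pics/w0.png')
d2=cam('top'); print(w2p(d2,P(ins(90),93))*1.5625)
E
```

```text
[528.331821352408, 225.9099331639029, 0.07986176143823999] [521.15190064 315.62308013] [528.33182135 225.90993316] [535.51174206 136.1967862 ]
1.5417 [2.27355540e-01 1.86981731e-01 1.36048983e+00 4.75398747e-04
 1.59481818e+00 1.45808451e-01]
[184.45294996 300.04889196]
```

View pics/w0.png

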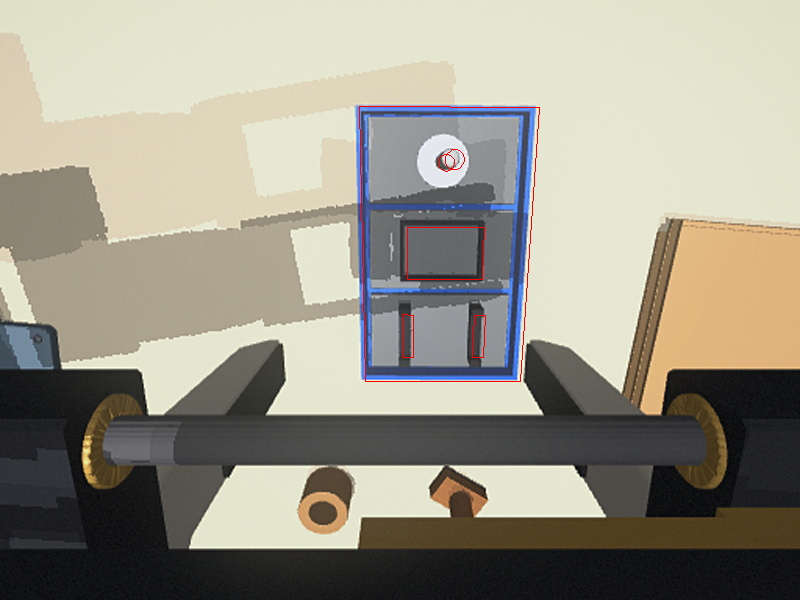

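The wrist view confirms the order: spindle (443,160), pocket (443,251), cradle (441,335). The overlay sits about 4 mm towards +x, within calibration error, so I take x≈527. Picking the wide roll now and checking it against the post before lowering.

```bash
cat >> act.py <<'E'
C[0]=526.8; C[1]=225.5
def pick(xy,yaw,z,zup=200,pre=1.0):
    robot.move_gripper(pre)
    robot.move_ptp(P(xy,z+90),down(yaw)); robot.move_linear(P(xy,z),speed=120)
    robot.move_gripper(0.0); w=robot.current_gripper_width()*93
    robot.move_linear(P(xy,zup),speed=200); print('width',w,'after',robot.current_gripper_width()*93,'t',robot.current_t())
E
python3 - <<'E'
from act import *
pick(E['wide'][:2],C[2]+np.pi/2,20)
robot.move_ptp(P(ins(90),150),down(C[2]+np.pi/2)); print(robot.current_t(),robot.current_tcp_pos(),ins(90))
T,S=cam('top'),cam('side')
ims=[]
for d,c in((S,P(ins(90),110)),(T,P(ins(90),110))):
    u,v=w2p(d,c).astype(int); im=cv2.resize(d['img'],None,fx=5,fy=5,interpolation=cv2.INTER_CUBIC)
    p=[*robot.current_tcp_pos()[:2],0]
    for q in proj(d,'wide',p,130): cv2.polylines(im,[np.round((q+.5)*5).astype(np.int32)],True,(0,0,255),1)
    for z in(13,93): cv2.polylines(im,[np.round((np.array([w2p(d,P(ins(90)+q[:2],z)) for q in ring(8,0)])+.5)*5).astype(np.int32)],True,(0,255,255),1)
    ims.append(im[(v-50)*5:(v+50)*5,(u-38)*5:(u+38)*5])
cv2.imwrite('pics/p1.png',np.hstack(ims))
E
```

```text
width 56.579675791275804 after 56.191527059337716 t 6.1
7.625 [520.01310135 314.0991649  150.03353009] [519.62007929 315.21314697]
```

View pics/p1.png

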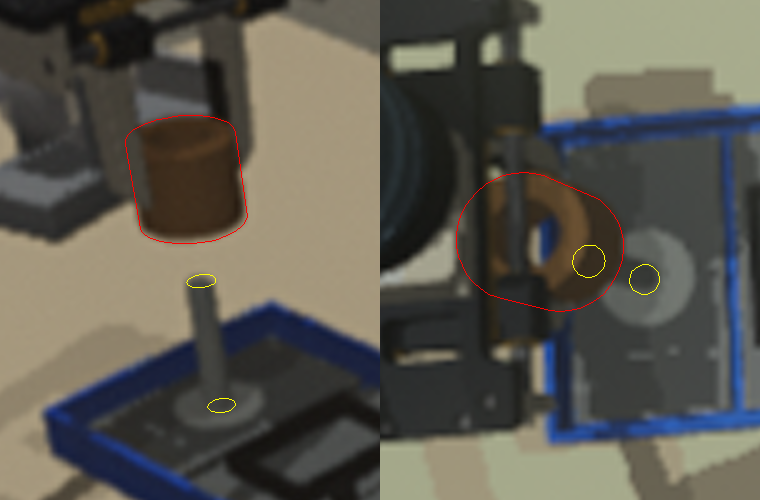

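Side view: the held roll (left half, ~(190,180)) matches its outline and the post top (201,281) sits on its prediction. Top view agrees to ~2 mm, so I lower with a force guard, then fetch the narrow roll.

```bash
cat >> act.py <<'E'
SP=np.array([520.,314.2])
def lower(xy,z,zfast,f=8):
    robot.move_linear(P(xy,zfast),speed=120,f_stop=12)
    hit=robot.move_linear(P(xy,z),speed=40,f_stop=f); print('hit',hit,robot.current_tcp_pos(),robot.current_contact_force()); return hit
E
python3 - <<'E'
from act import *
print(robot.current_contact_force())
lower(SP,32,55)
if robot.current_tcp_pos()[2]<37:
    robot.move_gripper(0.85); p=robot.current_tcp_pos(); robot.move_linear(P(p,190),speed=200); print(robot.current_t())
    pick(E['narrow'][:2],C[2]+np.pi/2,4)
    robot.move_ptp(P(SP,130),down(C[2]+np.pi/2)); print(robot.current_t())
T,S=cam('top'),cam('side')
ims=[]
for d,c in((S,P(SP,80)),(T,P(SP,80))):
    u,v=w2p(d,c).astype(int); im=cv2.resize(d['img'],None,fx=5,fy=5,interpolation=cv2.INTER_CUBIC)
    ims.append(im[(v-50)*5:(v+50)*5,(u-38)*5:(u+38)*5])
cv2.imwrite('pics/p2.png',np.hstack(ims))
E
```

```text
[ 0.38719399 -0.5059921  -0.24736598]
hit True [519.64034218 314.08588017  32.89109309] [-0.21152908 -0.93694944  2.68366627]
10.7583
width 57.99141947834501 after 58.15366824611739 t 15.9167
17.8833
```

View pics/p2.png

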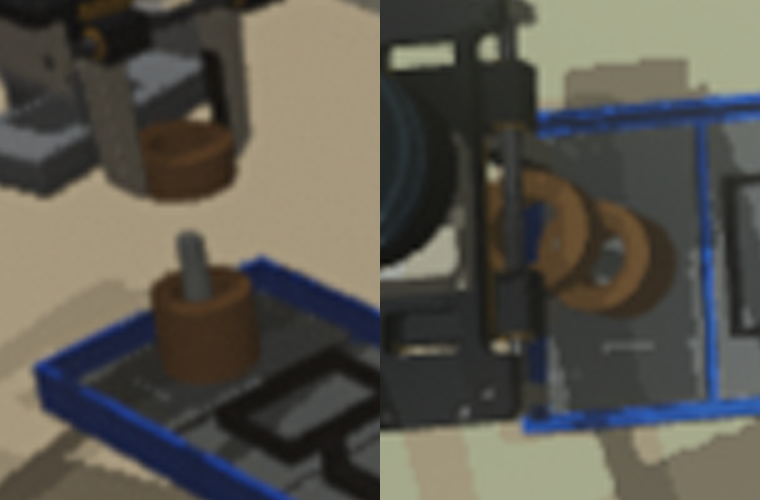

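The wide roll is seated, with its hole at (207,283) in the left half. The post stands towards the robot in the hole, so the caddy's true x is ~4 mm smaller, as the wrist view showed. I correct for that and lower the narrow roll.

```bash
cat >> act.py <<'E'
C[0]-=3.8; SP=np.array([516.,314.4])
E
python3 - <<'E'
from act import *
robot.move_linear(P(SP,130),speed=60)
lower(SP,64,80)
if robot.current_tcp_pos()[2]<69:
    robot.move_gripper(0.85); p=robot.current_tcp_pos(); robot.move_linear(P(p,190),speed=200)
    xy=E['oblong'][:2]; pick(xy,E['oblong'][2]+np.pi/2,33,pre=0.8)
    robot.move_ptp(P(ins(0),110),down(C[2]+np.pi/2)); print(robot.current_t(),ins(0))
    d=cam('wrist')
    cv2.imwrite('pics/w3.png',d['img'])
T,S=cam('top'),cam('side')
ims=[]
for d,c in((S,P(ins(20),60)),(T,P(ins(20),60))):
    u,v=w2p(d,c).astype(int); im=cv2.resize(d['img'],None,fx=5,fy=5,interpolation=cv2.INTER_CUBIC)
    ims.append(im[(v-55)*5:(v+55)*5,(u-40)*5:(u+40)*5])
cv2.imwrite('pics/p3.png',np.hstack(ims))
E
```

```text
hit True [516.36151295 314.5078187   64.7236719 ] [0.26460373 0.24006156 2.62844966]
width 25.479398688167556 after 25.51552285433049 t 25.0917
26.2917 [523.  225.5]
```

View pics/p3.png

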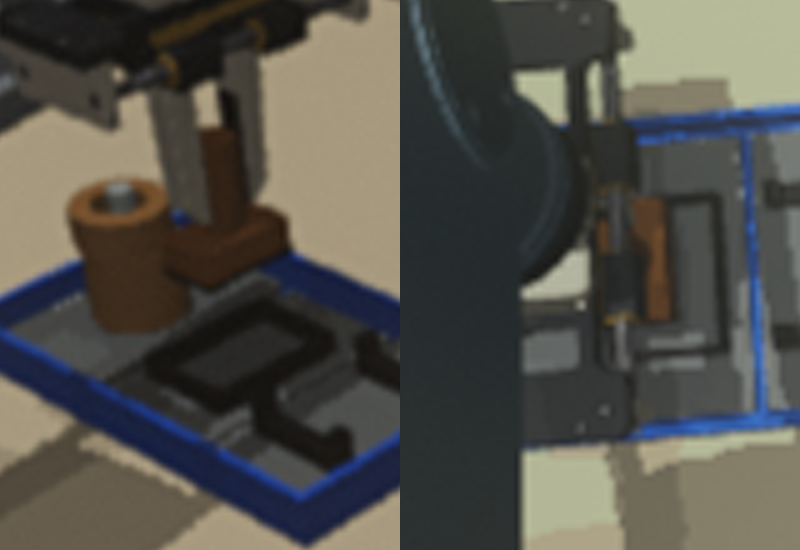

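Both rolls are stacked on the spindle (left half, (122,250)), post visible in the hole. The stamp hangs upright and aligned over the pocket frame. Lowering it, then picking the knife.

Run:
```python
from act import *
q=ins(0); hit=lower(q,43.5,65)
if robot.current_tcp_pos()[2]<49:
    robot.move_gripper(0.6); p=robot.current_tcp_pos(); robot.move_linear(P(p,160),speed=200)
    k=E['knife']; print(k); pick(np.array(k[:2])+[0.5,-1.5],k[2],3,pre=0.8)
    robot.move_ptp(P(ins(-90),90),down(C[2])); print(robot.current_t(),ins(-90))
T,S=cam('top'),cam('side')
ims=[]
for d,c in((S,P(ins(-40),50)),(T,P(ins(-40),50))):
    u,v=w2p(d,c).astype(int); im=cv2.resize(d['img'],None,fx=5,fy=5,interpolation=cv2.INTER_CUBIC)
    ims.append(im[(v-55)*5:(v+55)*5,(u-40)*5:(u+40)*5])
cv2.imwrite('pics/p4.png',np.hstack(ims))
```

```text
hit True [522.60255272 225.46876321  43.65681049] [-0.01238268 -0.49606192  3.49297045]
[583.5852251001361, -370.4762114133455, 0.26165477796191416]
width 23.745513215863184 after 23.611586759303425 t 34.525
36.4167 [530.17992071 135.78685303]
```

View pics/p4.png

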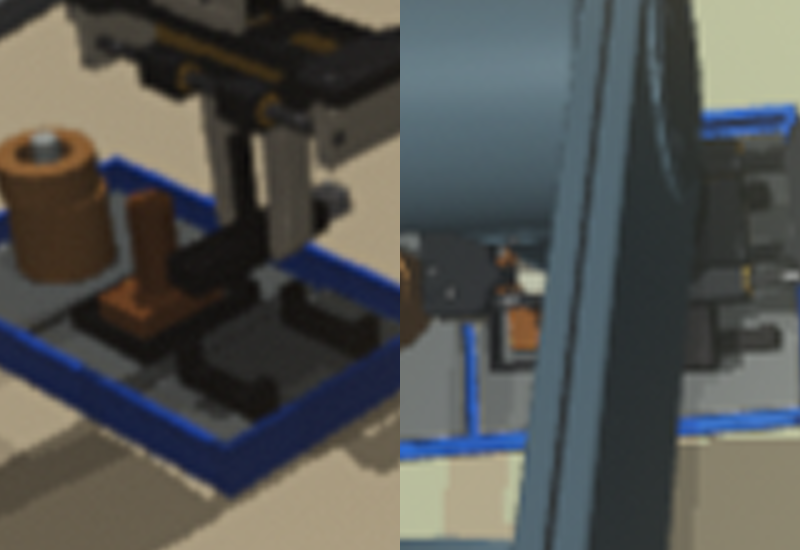

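The stamp stands in the pocket (left half, (155,280)), and the knife is held level and parallel above the two saddles. Lowering it.

Run:
```python
from act import *
q=ins(-90); lower(q,27,42)
if robot.current_tcp_pos()[2]<33:
    robot.move_gripper(0.42); p=robot.current_tcp_pos(); robot.move_linear(P(p,160),speed=150)
    robot.move_ptp([380,-60,300],down(C[2])); print(robot.current_t())
T,S=cam('top'),cam('side')
for n,d in(('core',S),('round',S),('core',T),('round',T)): print(n,E[n][:2],np.round(fit(n,E[n],[d],False)[0],1))
ims=[]
for d,c in((S,P(ins(0),30)),(T,P(ins(0),30))):
    u,v=w2p(d,c).astype(int); im=cv2.resize(d['img'],None,fx=5,fy=5,interpolation=cv2.INTER_CUBIC)
    w=60; ims.append(cv2.resize(im[(v-55)*5:(v+55)*5,(u-w)*5:(u+w)*5],(400,367)))
cv2.imwrite('pics/p5.png',np.hstack(ims))
```

```text
hit True [530.48517837 135.87404476  27.7743585 ] [-1.53156092 -0.8108281   6.94384764]
40.1083
core [591.4683296265114, -243.8791877168557] [ 591.  -243.3    0. ]
round [436.8541319087925, -382.94086706960195] [ 436.2 -382.8    0. ]
core [591.4683296265114, -243.8791877168557] [ 593.5 -246.2    0. ]
round [436.8541319087925, -382.94086706960195] [ 437.1 -385.5    0. ]
```

View pics/p5.png

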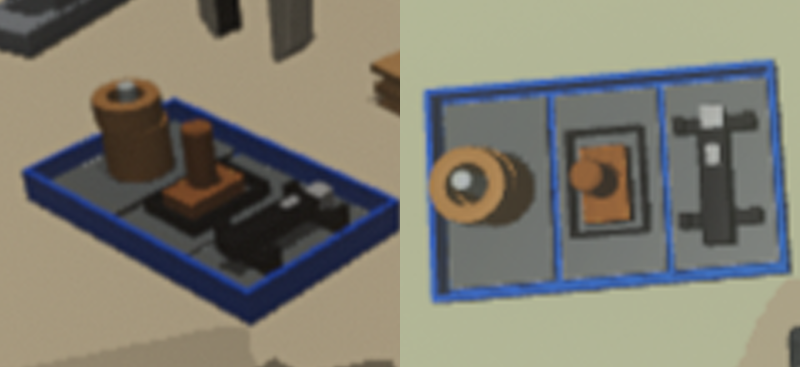

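Everything is in place. The rolls are stacked on the post, the stamp sits inside its frame, and the knife lies on both saddles about 4 mm off centre. The core and the round stamp have not moved.

```bash
python3 -c "
from bench import robot
print(robot.hand_in(), robot.current_t())"
```

```text
the job is handed in; nothing more can be done
the job is handed in; nothing more can be done
```

The job is handed in at about 40 s of the 115 s allowed: wide and narrow rolls stacked on the spindle, knife in the cradle, oblong stamp in its pocket, core and round stamp left standing; the final pictures confirm this, but no verdict came back.

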